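# Set and close the quick-release pipe clamp

### The arm

A 6-joint arm with a two-finger parallel gripper is mounted at the origin on a cart in front of the work surface, level with it; the furniture and walls round the work are solid. World frame = base frame: x ahead of the robot, y to its left, z up, the work surface at z = 0. Lengths are in m, angles in rad, forces in N, time in s.
With the tool pointing down it reaches from about 0.4 to 0.925 m from the base axis. Payload 12.5 kg.
Tool frame: the origin (TCP) lies midway between the tips of the shut fingers; the grasp point (between the pads) lies 19 mm behind it (robot.grip_depth is the distance from the TCP to the grasp point, in m); z points along the fingers, y is the direction in which the jaws open and shut (so a half turn about z gives the same grasp; the last joint's range is limited). The gripper opens to 95 mm and grips with 3 to 60 N. Pads are 20 mm wide; open, the fingers measure 119 mm over their backs; the gripper's body (75 mm by 180 mm) begins 59 mm behind the grasp point.
Start: joints at [-1.265, 0.491, 1.559, -0, 1.092, -0.106], TCP at [0.25, -0.573, 0.215] pointing down, gripper open.
Joint ranges: [-3.1, 3.1], [-0.84, 2.19], [0.05, 2.79], [-1.13, 4.28], [0.06, 2.93], [-2.69, 2.69]. Speed limits (rad/s): [2.22, 2.22, 2.79, 3.14, 3.14, 3.14].

### API

Orientations are given as a rotation vector (axis times angle).
In Python, from cell import robot gives the robot as it stands.
- The arm moves only by the shell command python3 -m creep 'ROWS' [OPENING] [FORCE]. ROWS is JSON, a list of rows, each an object of numbers: "tx", "ty", "tz": the shift along the tool's x, y, z scaled (see below); "rx", "ry", "rz": the turn, a rotation vector about the tool's x, y, z scaled (see below). A call has 1 to 5 rows; each row is the pose to reach, as a shift and turn from the pose commanded when the call began, along the tool's axes at that moment; what a row does not reach only later rows make up. The controller multiplies each number of a shift by 40 cm and each number of a turn by 120 degrees. A row lasts 1/10 s, in which the tool goes at most 50 mm and 8.59 degrees, less where a joint would pass 70% of its speed; a pose out of reach is approached as far as the arm can. A call with a number of a shift or a turn outside -1 to 1 is refused whole. A call with a gripper value outside its range is refused whole. OPENING is the opening, from 0 (shut) to 1 (fully open), set as the call begins (- or left out, the last holds). The fingers move at their own pace and stop on an object; FORCE is the grip in N (left out, the last holds). Time passes only in rows, so rows that repeat a pose let the fingers close. It gives the time, the measured TCP pose, the force and the opening at its end, in the units of the state.
- robot.get_state(): the state, without advancing time (a new reading comes with each control period).
- robot.grab_frame(name): name is "scene" or "top" or "wrist"; returns the picture (420x560x3 uint8, red, green, blue); there is no depth.
- robot.camera_info(name): a dict with "mtx" (3x3 intrinsics, pixels), "origin" and "attitude" of the camera in the world. Camera axes: x right, y down, z forward; pixel columns grow to the right and rows downward; lengths in m; the calibration is good to about 2 mm. A picture is of the moment at which its call begins: read the wrist's pose just before it. camera_info takes no time and is no camera call; for the wrist camera it gives the pose at the moment of the call.
- robot.sign_off(): hands the job in, once; it reports no verdict.
Trained networks look in the newest picture that a camera, given by its name, has taken for a name from the list of things; names that differ only in an ending like _2 or _b are one class to them, and where a whole thing is asked for, a point or a joint stands for the part that bears it (a point fixed in the world has none). Each returns a list of dicts, best first, with "conf" (0 to 1); they miss things now and then, are a little off and sometimes report something else, mostly with a low value. They report only what shows in the picture. A call takes as long as a camera call.
- robot.spot_in(query, camera): "position" ([column, row] in pixels, amid what is visible of it).
- robot.outline_of(query, camera): "pixels" (420x560 bool, what is visible of it) and "position" ([column, row] in pixels, amid what is visible of it).
- robot.spot_point(query, camera): "position" ([column, row] in pixels: a listed point, or the origin of a listed thing).
The state is a dict: "t": time; "q": joint angles; "joint_vel": joint speeds; "tau": joint torques, N m; "tcp_pos": TCP position; "tool_rot": TCP orientation; "ft_force": force on the tool from outside, world axes, zero at the start; "moment": the same for the moment, N m; "gripper_width": finger opening in m.
Only numpy, scipy, OpenCV 4.12 (cv2) and the standard library are available. Lean on these libraries where they do the work, as an engineer would, in place of code of your own. Each camera call takes 0.05 s, during which the arm holds its last target.

### The job

The rusty pipe lies loose in the quick-release clamp. Turn the black adjuster nut clockwise until its orange pointer stands on the red mark (not the white one), the setting at which the red cam lever meets firm resistance about midway; then press the lever fully down so that the clamp grips the pipe, and let go. The pipe stays where it lies and the nut stays on its mark.

Things in the scene. Friction and masses are not known exactly. Their poses are not given: they have to be found in the camera images.
- nut_grip (a point): Adjuster nut: upright black wing bar 46 mm long, 14 mm thick, 24 mm high on a brass hub at one end of the clamp's blue strap, about 128 mm above the bench. The point is on its vertical turning axis, half-way up the bar, and turns with it: x along the bar, orange pointer at the -x end; y across the 14 mm; z up. On the blue disc 29 mm below it: a red mark, and a white one 0.9 rad further clockwise.
- nut (a joint): Angle of the nut, rad, growing clockwise seen from above (tightening; lowers the foot 2.5 mm a rad). The pointer stands on the red mark at 1.5, on the white one at 2.4; range 0 to 2.8. It starts slack, 0.8 to 1.2 short of the red mark, turns against an even 0.13 N m and stays where it is left.
- lever (a joint): Angle of the red cam lever, rad: 0 open (rising at 46 degrees, as it starts), 0.8 fully closed (level, at its stop). It stays where it is left. With the nut on the red mark the foot meets the pipe at about 0.4; up to there it takes about 3 N at the pad, from there more, up to about 5 N; its friction keeps it closed.
- lever_pivot (a point): Centre of the lever's pivot, 112 to 116 mm above the bench, 145 mm to the clamp's -y side of the nut's axis. Its axes are the clamp's: z up, x along the pipe. The lever points to the -x side in the plane y = 0 of this point and swings down about it; closed it is level, its upper face 5 mm above the pivot, free to press from 45 to 105 mm out to -x.
- lever_pad (a point): Middle of the upper face of the lever's flat red end pad (34 mm long, 24 mm wide, 10 mm thick), 88 mm from the pivot; it moves with the lever. The lever's bar between pivot and pad is 14 mm wide.
- pipe_mid (a point): Centre of the rusty steel pipe, 50 mm in diameter, 145 mm long, lying level along the clamp's x axis in a cradle between the nut and the lever; its top is 67 mm above the bench.
- pipe: The same pipe, its origin under its centre.
- foot: The clamp's black rubber foot, 30 x 34 mm, that hangs under the strap over the middle of the pipe and presses it down; its origin is the centre of its underside.

How it is judged:
By the outcome, as a careful person would: the job done as asked, in the order asked, and still so for the second after the job is handed in, with the robot touching nothing.
It also fails if it takes over 46 s, if anything falls off the work surface, if the arm or the gripper's body presses on something with over 40 N, if the wrist force passes 120 N, or if a joint passes its speed limit or range.

## Working session

There is one attempt and no reset: what is moved stays moved. The work goes in short steps, Python scripts to look and compute and a shell command to move; the robot and the scene stay as the last step left them, time stands still between calls to the robot, and variables do not carry over. Pictures are saved under pics/ and viewed, and the job is handed in when it is done.

```bash
ls; mkdir -p pics; python3 - <<'E'
from cell import robot
import cv2,numpy as np
s=robot.get_state()
print({k:np.round(v,3) for k,v in s.items()})
for n in ["scene","top","wrist"]:
    im=robot.grab_frame(n); cv2.imwrite(f"pics/a_{n}.png",im[:,:,::-1])
    c=robot.camera_info(n); print(n,{k:np.round(v,3).tolist() for k,v in c.items()})
    for q in ["nut_grip","lever_pivot","lever_pad","pipe_mid","foot"]:
        print(q,[(np.round(d["position"],1).tolist(),round(d["conf"],2)) for d in robot.spot_point(q,n)[:2]])
print(robot.get_state()["t"])
E
```

```text
pics
{'t': np.float64(0.0), 'q': array([-1.265,  0.492,  1.559, -0.   ,  1.092, -0.106]), 'joint_vel': array([-0.   ,  0.   ,  0.   , -0.   ,  0.002,  0.002]), 'tau': array([-3.0000e-03, -6.1265e+01, -2.5819e+01,  6.9000e-02,  4.8000e-02,
       -0.0000e+00]), 'tcp_pos': array([ 0.25 , -0.573,  0.214]), 'tool_rot': array([-3.074, -0.642,  0.   ]), 'ft_force': array([-0.524,  0.719, -0.621]), 'moment': array([ 0.023, -0.041,  0.009]), 'gripper_width': np.float64(0.095)}
scene {'mtx': [[424.138, 0.0, 277.419], [0.0, 424.138, 202.388], [0.0, 0.0, 1.0]], 'origin': [-0.012, 0.553, 0.673], 'attitude': [-1.229, 2.208, -1.014]}
nut_grip [([263.1, 198.0], 0.49)]
lever_pivot [([329.5, 183.7], 0.59)]
lever_pad [([343.3, 170.1], 0.6)]
pipe_mid [([303.7, 220.8], 0.85)]
foot [([308.9, 226.3], 0.71), ([307.8, 208.0], 0.65)]
top {'mtx': [[530.066, 0.0, 277.5], [0.0, 530.066, 214.131], [0.0, 0.0, 1.0]], 'origin': [0.42, 0.199, 0.976], 'attitude': [-2.167, 2.118, -0.156]}
nut_grip []
lever_pivot [([349.0, 218.6], 0.79)]
lever_pad [([345.5, 248.3], 0.93)]
pipe_mid [([310.1, 231.5], 0.78)]
foot []
wrist {'mtx': [[293.183, 0.0, 274.821], [0.0, 293.183, 210.739], [0.0, 0.0, 1.0]], 'origin': [0.326, -0.539, 0.385], 'attitude': [2.411, -1.578, -0.236]}
nut_grip []
lever_pivot []
lever_pad []
pipe_mid []
foot []
0.9
```

View pics/a_scene.png

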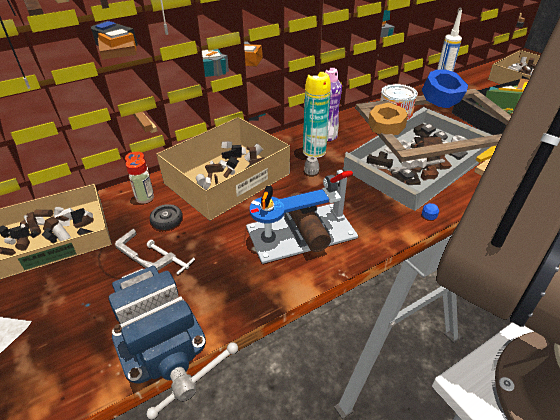

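View pics/a_top.png

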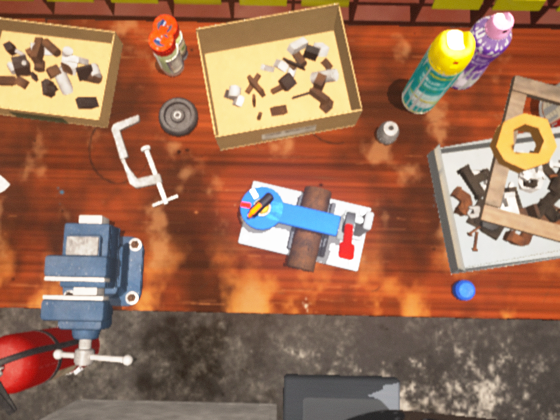

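```bash
python3 - <<'E'
import cv2
a=cv2.imread("pics/a_scene.png")[130:270,200:390]
b=cv2.imread("pics/a_top.png")[170:300,210:390]
cv2.imwrite("pics/a_c1.png",cv2.resize(a,None,fx=4,fy=4,interpolation=cv2.INTER_CUBIC))
cv2.imwrite("pics/a_c2.png",cv2.resize(b,None,fx=4,fy=4,interpolation=cv2.INTER_CUBIC))
E
```

```text
(no output)
```

View pics/a_c1.png

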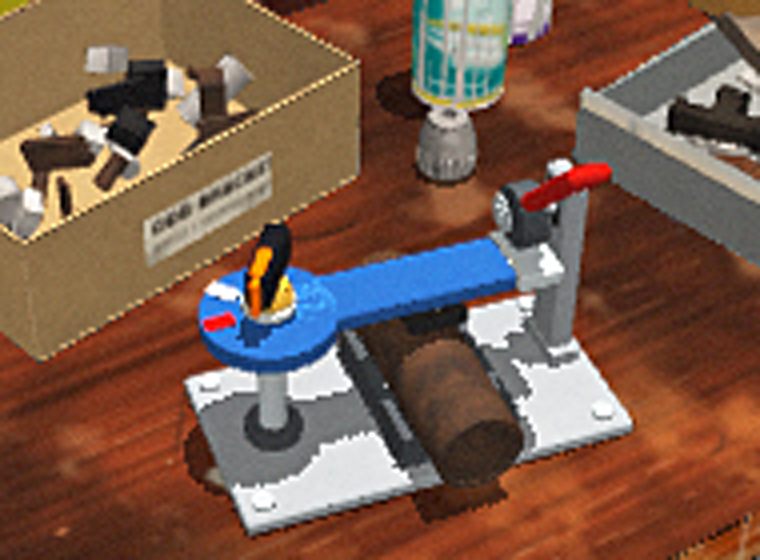

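View pics/a_c2.png

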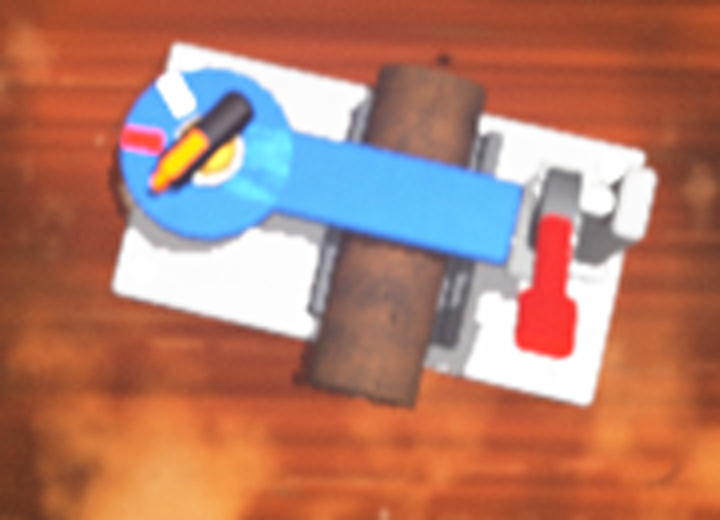

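```bash
cat > h.py <<'E'
from cell import robot
import numpy as np, cv2
from scipy.spatial.transform import Rotation as R
def cam(n):
    c=robot.camera_info(n); return np.array(c["mtx"]),np.array(c["origin"]),R.from_rotvec(c["attitude"]).as_matrix()
def ray(c,uv):
    K,o,A=c; d=A@np.linalg.solve(K,[uv[0],uv[1],1.]); return o,d
def atz(c,uv,z):
    o,d=ray(c,uv); return o+d*(z-o[2])/d[2]
def proj(c,P):
    K,o,A=c; p=K@(A.T@(np.asarray(P)-o)); return p[:2]/p[2]
def tri(c1,u1,c2,u2):
    o1,d1=ray(c1,u1);o2,d2=ray(c2,u2);d1/=np.linalg.norm(d1);d2/=np.linalg.norm(d2)
    s=np.linalg.lstsq(np.c_[d1,-d2],o2-o1,rcond=None)[0]
    a,b=o1+s[0]*d1,o2+s[1]*d2; return (a+b)/2,np.linalg.norm(a-b)
E
python3 - <<'E'
from h import *
np.set_printoptions(precision=4,suppress=True)
t=cam("top");s=cam("scene")
f=lambda x,y:(210+(x+.5)/4-.5,170+(y+.5)/4-.5)
print("disc",atz(t,f(207,155),.099))
print("red,white",atz(t,f(142,140),.099),atz(t,f(175,95),.099))
print("bar top ends",atz(t,f(158,187),.14),atz(t,f(242,103),.14),atz(t,f(158,187),.116))
print("pivot",tri(t,(349,218.6),s,(329.5,183.7)),atz(t,(349,218.6),.114))
print("pad",tri(t,(345.5,248.3),s,(343.3,170.1)))
print("pipe",tri(t,(310.1,231.5),s,(303.7,220.8)),atz(t,(310.1,231.5),.042))
# pipe ends top outlines
for p in [(435,70),(362,395)]: print(atz(t,f(*p),.067))
# strap edges
for p in [(290,130),(522,185),(278,210),(510,262)]: print(atz(t,f(*p),.1))
# plate corners
for p in [(175,45),(652,155),(115,290),(590,403)]: print(atz(t,f(*p),.01))
E
```

```text
disc [0.5602 0.2313 0.099 ]
red,white [0.5659 0.2587 0.099 ] [0.5854 0.2454 0.099 ]
bar top ends [0.5403 0.2489 0.14  ] [0.575  0.2163 0.14  ] [0.5437 0.2504 0.116 ]
pivot (array([0.5438, 0.0863, 0.1139]), np.float64(0.0005615048167496466)) [0.544  0.0865 0.114 ]
pad (array([0.4884, 0.1014, 0.1899]), np.float64(0.0002572880785216879))
pipe (array([0.5328, 0.1506, 0.0454]), np.float64(0.011437902642049877)) [0.5297 0.1459 0.042 ]
[0.6051 0.134  0.067 ]
[0.4631 0.1635 0.067 ]
[0.5714 0.1968 0.1   ]
[0.5503 0.0995 0.1   ]
[0.5375 0.201  0.1   ]
[0.5179 0.1043 0.1   ]
[0.6259 0.2508 0.01  ]
[0.579  0.0294 0.01  ]
[0.511  0.2748 0.01  ]
[0.4645 0.0579 0.01  ]
```

```bash
cat >> h.py <<'E'
def delta(pos,yang):
    """units to reach TCP pos, tool down with tool y axis at world angle yang (deg)"""
    s=robot.get_state(); R0=R.from_rotvec(s["tool_rot"]); a=np.radians(yang)
    y=np.array([np.cos(a),np.sin(a),0]); z=np.array([0,0,-1.]); x=np.cross(y,z)
    R1=R.from_matrix(np.c_[x,y,z])
    sh=R0.inv().apply(np.array(pos)-s["tcp_pos"]); tr=(R0.inv()*R1).as_rotvec()
    print("shift units",np.round(sh/.4,4),"turn units",np.round(np.degrees(tr)/120,4),"mm",np.round(sh*1e3,1),"deg",np.round(np.degrees(tr),1))
E
python3 - <<'E'
from h import *
s=robot.get_state();M=R.from_rotvec(s["tool_rot"]).as_matrix();print(M.round(3),np.degrees(np.arctan2(M[1,1],M[0,1])))
for y in(46.7,-133.3): delta([.25,-.573,.33],y); delta([.52,.20,.33],y)
E
```

```text
[[ 0.916  0.4    0.   ]
 [ 0.4   -0.916 -0.   ]
 [ 0.     0.    -1.   ]] -66.40486390059316
shift units [-0.0007  0.0004 -0.2884] turn units [ 0.      0.     -0.9425] mm [  -0.3    0.2 -115.3] deg [   0.     0.  -113.1]
shift units [ 1.3914 -1.5003 -0.2885] turn units [ 0.      0.     -0.9425] mm [ 556.6 -600.1 -115.4] deg [   0.     0.  -113.1]
shift units [-0.0007  0.0004 -0.2884] turn units [ 0.     -0.      0.5575] mm [  -0.3    0.2 -115.3] deg [ 0.  -0.  66.9]
shift units [ 1.3914 -1.5003 -0.2885] turn units [ 0.     -0.      0.5575] mm [ 556.6 -600.1 -115.4] deg [ 0.  -0.  66.9]
```

```bash
python3 -m creep '[{"tz":-0.12},{"tz":-0.25},{"tx":0.08,"ty":-0.09,"tz":-0.29},{"tx":0.17,"ty":-0.18,"tz":-0.29},{"tx":0.25,"ty":-0.27,"tz":-0.29}]' 0.6; python3 -m creep '[{"tx":0.08,"ty":-0.09},{"tx":0.17,"ty":-0.18},{"tx":0.25,"ty":-0.27},{"tx":0.33,"ty":-0.36},{"tx":0.42,"ty":-0.45}]'; python3 -m creep '[{"tx":0.08,"ty":-0.09},{"tx":0.17,"ty":-0.18},{"tx":0.25,"ty":-0.27},{"tx":0.33,"ty":-0.36},{"tx":0.42,"ty":-0.45}]'; python3 - <<'E'
from h import *
delta([.52,.20,.33],46.7); print(robot.get_state()["q"])
E
```

```text
shift units [ 1.3914 -1.5003 -0.2885] turn units [ 0.      0.     -0.9425] mm [ 556.6 -600.1 -115.4] deg [   0.     0.  -113.1]
[-1.26457570e+00  4.90882988e-01  1.55894592e+00  9.93570419e-06
  1.09168840e+00 -1.05596770e-01]invalid input
invalid input
invalid input
```

```bash
python3 -m creep '[{"tx":0,"ty":0,"tz":-0.12,"rx":0,"ry":0,"rz":0},{"tx":0,"ty":0,"tz":-0.25,"rx":0,"ry":0,"rz":0},{"tx":0.08,"ty":-0.09,"tz":-0.29,"rx":0,"ry":0,"rz":0},{"tx":0.17,"ty":-0.18,"tz":-0.29,"rx":0,"ry":0,"rz":0},{"tx":0.25,"ty":-0.27,"tz":-0.29,"rx":0,"ry":0,"rz":0}]' 0.6
```

```text
t: 1.4
tcp_pos: [0.2987, -0.4327, 0.3311]
tool_rot: [3.074, 0.641, 0.001]
ft_force: [0.6, -0.6, 0.4]
gripper_width: 0.0612
```

```bash
python3 -m creep '[{"tx":0.08,"ty":-0.09,"tz":0,"rx":0,"ry":0,"rz":0},{"tx":0.17,"ty":-0.18,"tz":0,"rx":0,"ry":0,"rz":0},{"tx":0.25,"ty":-0.27,"tz":0,"rx":0,"ry":0,"rz":0},{"tx":0.33,"ty":-0.36,"tz":0,"rx":0,"ry":0,"rz":0},{"tx":0.42,"ty":-0.45,"tz":0,"rx":0,"ry":0,"rz":0}]';  python3 -m creep '[{"tx":0.08,"ty":-0.09,"tz":0,"rx":0,"ry":0,"rz":-0.07},{"tx":0.17,"ty":-0.18,"tz":0,"rx":0,"ry":0,"rz":-0.14},{"tx":0.25,"ty":-0.27,"tz":0,"rx":0,"ry":0,"rz":-0.21},{"tx":0.33,"ty":-0.36,"tz":0,"rx":0,"ry":0,"rz":-0.28},{"tx":0.42,"ty":-0.45,"tz":0,"rx":0,"ry":0,"rz":-0.35}]'; python3 - <<'E'
from h import *
delta([.52,.20,.33],46.7); print(robot.get_state()["q"])
E
```

```text
t: 1.9
tcp_pos: [0.38, -0.201, 0.3309]
tool_rot: [3.075, 0.641, 0.001]
ft_force: [0.9, -0.7, 0.1]
gripper_width: 0.0571
t: 2.4
tcp_pos: [0.4616, 0.0306, 0.331]
tool_rot: [2.635, 1.709, 0.001]
ft_force: [1.5, -1.9, 0.8]
gripper_width: 0.0573
shift units [ 0.4461 -0.0394  0.0025] turn units [ 4.000e-04  2.000e-04 -5.896e-01] mm [178.4 -15.8   1. ] deg [  0.    0.  -70.8]
[-7.65331306e-02  1.42279127e-01  1.76050258e+00 -1.90782902e-04
  1.23795293e+00  3.43406447e-01]
```

```bash
python3 -m creep '[{"tx":0.11,"ty":0,"tz":0,"rx":0,"ry":0,"rz":-0.07},{"tx":0.23,"ty":-0.01,"tz":0,"rx":0,"ry":0,"rz":-0.14},{"tx":0.34,"ty":-0.03,"tz":0,"rx":0,"ry":0,"rz":-0.21},{"tx":0.44,"ty":-0.04,"tz":0,"rx":0,"ry":0,"rz":-0.28},{"tx":0.44,"ty":-0.04,"tz":0,"rx":0,"ry":0,"rz":-0.35}]';  python3 -m creep '[{"tx":0,"ty":0,"tz":0.05,"rx":0,"ry":0,"rz":-0.07},{"tx":0,"ty":0,"tz":0.1,"rx":0,"ry":0,"rz":-0.14},{"tx":0,"ty":0,"tz":0.1,"rx":0,"ry":0,"rz":-0.21},{"tx":0,"ty":0,"tz":0.1,"rx":0,"ry":0,"rz":-0.24},{"tx":0,"ty":0,"tz":0.1,"rx":0,"ry":0,"rz":-0.24}]'; python3 - <<'E'
from h import *
c=cam("wrist"); print(c[1],c[2][:,2],proj(c,[.558,.232,.128]))
im=robot.grab_frame("wrist"); cv2.imwrite("pics/b.png",im[:,:,::-1])
for q in ["nut_grip","lever_pivot","lever_pad","pipe_mid","foot"]:
        print(q,[(np.round(d["position"],1).tolist(),round(d["conf"],2)) for d in robot.spot_point(q,"wrist")[:2]])
delta([.558,.232,.20],46.7); print(robot.get_state()["q"])
E
```

```text
t: 2.9
tcp_pos: [0.5204, 0.1992, 0.33]
tool_rot: [-1.843, -2.543, -0.0]
ft_force: [-0.6, -1.1, -0.8]
gripper_width: 0.0567
t: 3.4
tcp_pos: [0.5197, 0.1954, 0.2905]
tool_rot: [-1.166, -2.917, 0.0]
ft_force: [0.1, 1.2, -0.0]
gripper_width: 0.057
[0.45884766 0.2534741  0.46101462] [ 0.21296004 -0.20354539 -0.95562403] [320.04809606 197.69456917]
nut_grip [([320.8, 196.9], 0.59)]
lever_pivot [([231.1, 262.4], 0.85)]
lever_pad [([187.2, 248.9], 0.76), ([320.0, 197.5], 0.56)]
pipe_mid [([262.3, 207.4], 0.64)]
foot [([260.9, 222.6], 0.47)]
shift units [-0.0059  0.1321  0.2268] turn units [ 0.0001  0.0001 -0.003 ] mm [-2.4 52.9 90.7] deg [ 0.   0.  -0.4]
[ 2.40675499e-01  3.20527292e-01  1.62636343e+00 -1.10872641e-04
  1.19450670e+00 -5.67994670e-01]
```

View pics/b.png

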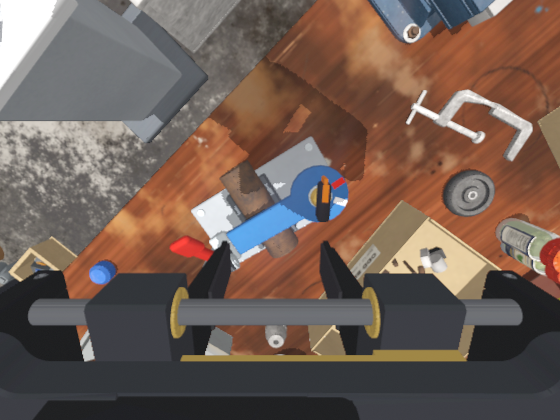

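```bash
python3 -m creep '[{"tx":0,"ty":0.05,"tz":0.05,"rx":0,"ry":0,"rz":0},{"tx":0,"ty":0.1,"tz":0.12,"rx":0,"ry":0,"rz":0},{"tx":-0.006,"ty":0.132,"tz":0.2,"rx":0,"ry":0,"rz":0},{"tx":-0.006,"ty":0.132,"tz":0.227,"rx":0,"ry":0,"rz":0},{"tx":-0.006,"ty":0.132,"tz":0.227,"rx":0,"ry":0,"rz":0}]' 0.5; python3 - <<'E'
from h import *
s=robot.get_state()
c=cam("wrist"); print(proj(c,[.558,.232,.128]),proj(c,[.558,.232,.099]))
im=robot.grab_frame("wrist"); cv2.imwrite("pics/c.png",im[:,:,::-1])
print([(np.round(d["position"],1).tolist(),round(d["conf"],2)) for d in robot.spot_point("nut_grip","wrist")[:2]])
print(proj(c,s["tcp_pos"]), proj(c,s["tcp_pos"]-[0,0,.072]))
u,v=proj(c,[.558,.232,.12]).astype(int)
cr=im[v-70:v+70,u-90:u+90,::-1]; print(u-90,v-70)
cv2.imwrite("pics/c2.png",cv2.resize(cr,None,fx=4,fy=4,interpolation=cv2.INTER_CUBIC))
delta([.558,.232,.114],46.7)
E
```

```text
t: 4.2
tcp_pos: [0.5571, 0.2317, 0.1985]
tool_rot: [-1.166, -2.914, 0.003]
ft_force: [0.3, 0.5, 1.0]
gripper_width: 0.0475
[276.13248612 222.09371758] [276.10805921 212.17224204]
[([277.4, 223.3], 0.57), ([219.0, 223.4], 0.39)]
[274.93405596 257.88751163] [275.18875789 221.11161244]
186 149
shift units [0.0005 0.0003 0.2176] turn units [ 0.0004  0.0003 -0.0027] mm [ 0.2  0.1 87. ] deg [ 0.   0.  -0.3]
```

View pics/c2.png

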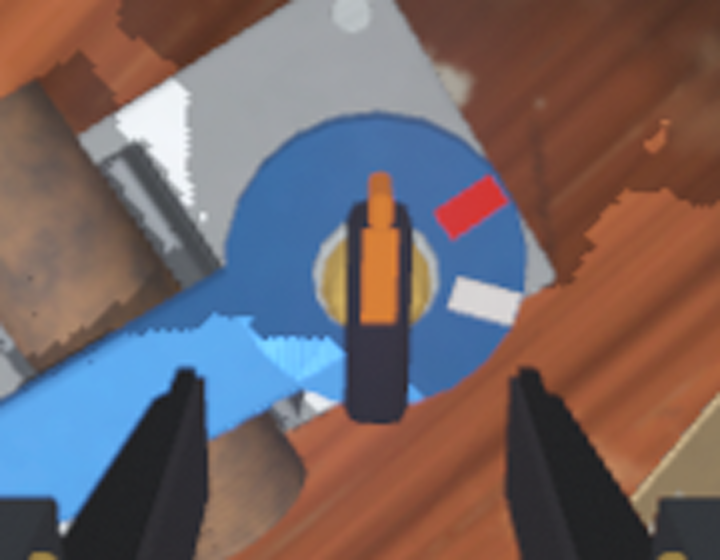

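```bash
python3 - <<'E'
from h import *
c=cam("wrist"); f=lambda x,y:(186+(x+.5)/4-.5,149+(y+.5)/4-.5)
g=lambda p,z:atz(c,f(*p),z)[:2]
N=np.array([.558,.232])
o,i=g((498.5,188),.099),g((444,226),.099); m=g((471,207),.099); w=g((486,301),.099);
A=lambda v:np.degrees(np.arctan2(v[1],v[0]))
print("red",m,A(m-N),"own axis",A(o-i),"white",w,A(w-N))
wo,wi=g((520,308),.099),g((452,294),.099);print("white own",A(wo-wi))
# intersection of the mark axes
M=np.c_[o-i,-(wo-wi)];k=np.linalg.solve(M,wi-i);print("int",i+k[0]*(o-i))
p1,p2=g((380,325),.14),g((380,228),.14);print("bar stripe",p1,p2,A(p2-p1)); 
a,b=g((378,420),.14),g((379,205),.14);print("bar",a,b,(a+b)/2,A(b-a))
# disc circle pts
P=np.array([g(p,.099) for p in [(225,262),(525,262),(375,112),(268,157),(480,157),(445,395)]])
B=np.c_[2*P,np.ones(len(P))];x=np.linalg.lstsq(B,(P**2).sum(1),rcond=None)[0];print("disc",x[:2],np.sqrt(x[2]+x[:2]@x[:2]))
print(robot.get_state()["t"])
E
```

```text
red [0.5693007  0.25886405] 67.1853231634395 own axis 82.76068703189053 white [0.58969742 0.24548074] 23.03978409018984
white own 34.12005468648357
int [0.5655591  0.22912554]
bar stripe [0.56432324 0.23240062] [0.54882974 0.24700083] 136.70024556809773
bar [0.58000247 0.21703086] [0.5451299  0.25020673] [0.56256618 0.2336188 ] 136.42829398115853
disc [0.56451961 0.23164835] 0.03745945757503487
4.3
```

```bash
python3 -m creep '[{"tx":-0.003,"ty":0.006,"tz":0.05,"rx":0,"ry":0,"rz":0},{"tx":-0.003,"ty":0.006,"tz":0.1,"rx":0,"ry":0,"rz":0},{"tx":-0.003,"ty":0.006,"tz":0.12,"rx":0,"ry":0,"rz":0},{"tx":-0.003,"ty":0.006,"tz":0.12,"rx":0,"ry":0,"rz":0}]'; python3 - <<'E'
from h import *
s=robot.get_state();c=cam("wrist"); im=robot.grab_frame("wrist")
print(s["tcp_pos"],proj(c,s["tcp_pos"]))
cr=im[150:340,180:370,::-1]
cv2.imwrite("pics/d.png",cv2.resize(cr,None,fx=3,fy=3,interpolation=cv2.INTER_CUBIC))
E
```

```text
t: 4.7
tcp_pos: [0.5604, 0.2327, 0.1523]
tool_rot: [1.167, 2.917, -0.0]
ft_force: [0.4, -0.6, -0.6]
gripper_width: 0.0477
[0.56036727 0.23268655 0.15229856] [274.93350418 257.86847064]
```

View pics/d.png

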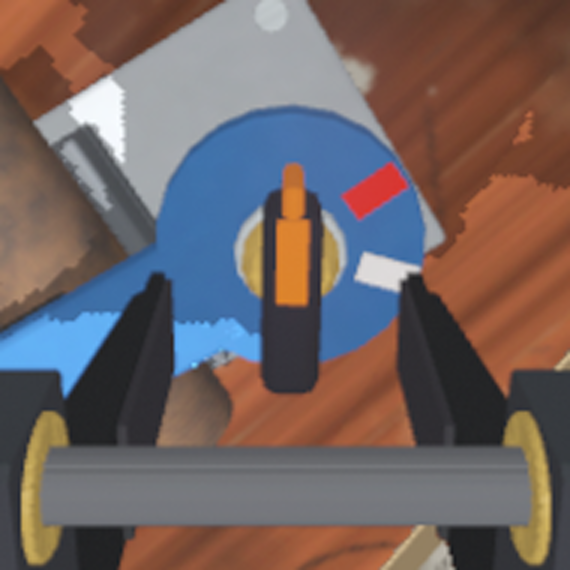

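```bash
python3 -m creep '[{"tx":-0.002,"ty":0.004,"tz":0.03,"rx":0,"ry":0,"rz":0},{"tx":-0.002,"ty":0.004,"tz":0.06,"rx":0,"ry":0,"rz":0},{"tx":-0.002,"ty":0.004,"tz":0.09,"rx":0,"ry":0,"rz":0},{"tx":-0.002,"ty":0.004,"tz":0.095,"rx":0,"ry":0,"rz":0},{"tx":-0.002,"ty":0.004,"tz":0.095,"rx":0,"ry":0,"rz":0}]'; python3 -m creep '[{"tx":0,"ty":0,"tz":0,"rx":0,"ry":0,"rz":0},{"tx":0,"ty":0,"tz":0,"rx":0,"ry":0,"rz":0},{"tx":0,"ty":0,"tz":0,"rx":0,"ry":0,"rz":0},{"tx":0,"ty":0,"tz":0,"rx":0,"ry":0,"rz":0},{"tx":0,"ty":0,"tz":0,"rx":0,"ry":0,"rz":0}]' 0 25;  python3 - <<'E'
from h import *
s=robot.get_state();im=robot.grab_frame("wrist")
print(s["tcp_pos"],s["ft_force"],s["moment"],s["q"],s["gripper_width"])
cr=im[150:340,180:370,::-1]
cv2.imwrite("pics/e.png",cv2.resize(cr,None,fx=3,fy=3,interpolation=cv2.INTER_CUBIC))
E
```

```text
t: 5.25
tcp_pos: [0.5619, 0.2334, 0.1131]
tool_rot: [-1.167, -2.916, 0.001]
ft_force: [0.1, -0.1, -0.7]
gripper_width: 0.0474
t: 5.75
tcp_pos: [0.5617, 0.2331, 0.1138]
tool_rot: [-1.166, -2.916, 0.002]
ft_force: [-2.0, -4.0, 0.8]
gripper_width: 0.0215
[0.56174004 0.2331234  0.11379947] [-2.04468541 -3.99697609  0.75845718] [-0.59828089  0.21173642  0.01701578] [ 2.85031717e-01  5.81336001e-01  1.70246893e+00 -6.65546903e-04
  8.58877086e-01 -5.24361589e-01] 0.021454624820353072
```

View pics/e.png

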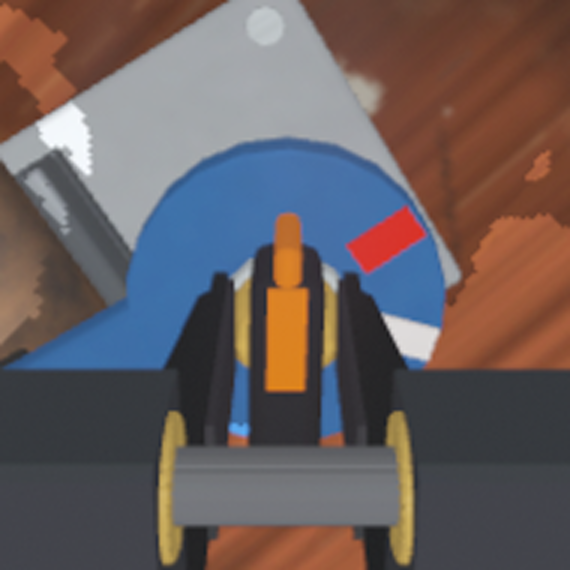

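```bash
python3 -m creep '[{"tx":0,"ty":0,"tz":0,"rx":0,"ry":0,"rz":0},{"tx":0,"ty":0,"tz":0,"rx":0,"ry":0,"rz":0},{"tx":0,"ty":0,"tz":0,"rx":0,"ry":0,"rz":0},{"tx":0,"ty":0,"tz":0,"rx":0,"ry":0,"rz":0}]' 0 25;  python3 - <<'E'
from h import *
s=robot.get_state();im=robot.grab_frame("wrist")
print(s["tcp_pos"],s["ft_force"],s["moment"],s["q"],s["gripper_width"])
cr=im[150:340,180:370,::-1]
cv2.imwrite("pics/f.png",cv2.resize(cr,None,fx=3,fy=3,interpolation=cv2.INTER_CUBIC))
E
```

```text
t: 6.2
tcp_pos: [0.5618, 0.2332, 0.1138]
tool_rot: [-1.167, -2.916, 0.002]
ft_force: [-2.9, -4.7, 2.5]
gripper_width: 0.0212
[0.56178002 0.23315567 0.11379359] [-2.9498503  -4.67093289  2.50955003] [-0.8178517   0.43076208  0.0212829 ] [ 2.85031693e-01  5.81384193e-01  1.70238655e+00 -5.69622895e-04
  8.58861616e-01 -5.24351017e-01] 0.02124642488163725
```

View pics/f.png

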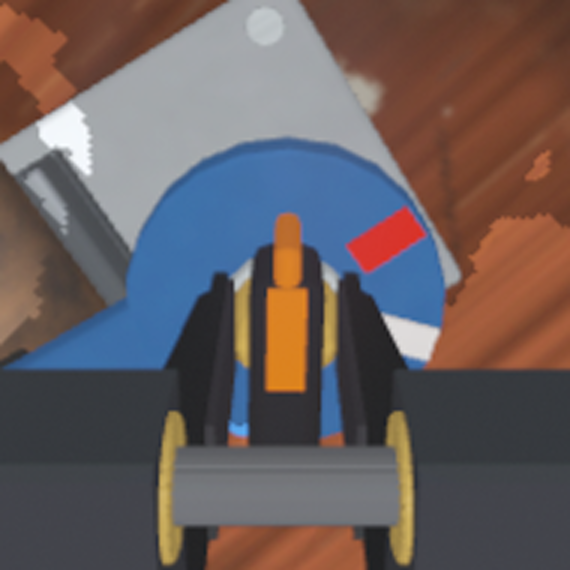

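```bash
python3 -m creep '[{"tx":0,"ty":-0.002,"tz":0,"rx":0,"ry":0,"rz":0},{"tx":0,"ty":-0.002,"tz":-0.01,"rx":0,"ry":0,"rz":0},{"tx":0,"ty":-0.002,"tz":-0.023,"rx":0,"ry":0,"rz":0},{"tx":0,"ty":-0.002,"tz":-0.023,"rx":0,"ry":0,"rz":0}]' 0.35; python3 -m creep '[{"tx":0,"ty":0,"tz":0,"rx":0,"ry":0,"rz":0},{"tx":0,"ty":0,"tz":0,"rx":0,"ry":0,"rz":0},{"tx":0,"ty":0,"tz":0,"rx":0,"ry":0,"rz":0},{"tx":0,"ty":0,"tz":0,"rx":0,"ry":0,"rz":0},{"tx":0,"ty":0,"tz":0,"rx":0,"ry":0,"rz":0}]' 0 25;  python3 - <<'E'
from h import *
s=robot.get_state()
print(s["tcp_pos"],s["ft_force"],s["moment"],s["q"],s["gripper_width"])
E
```

```text
t: 6.65
tcp_pos: [0.5621, 0.2333, 0.124]
tool_rot: [1.166, 2.916, 0.002]
ft_force: [-0.4, -0.2, -0.3]
gripper_width: 0.0331
t: 7.15
tcp_pos: [0.5616, 0.233, 0.1229]
tool_rot: [-1.167, -2.917, -0.0]
ft_force: [0.3, 0.9, -1.2]
gripper_width: 0.0139
[0.56159871 0.23300669 0.12291268] [ 0.2728126   0.87359425 -1.19656161] [ 0.21031391 -0.21183847 -0.13096787] [ 2.84657609e-01  5.69201291e-01  1.69624810e+00  8.08368628e-05
  8.76142765e-01 -5.24941267e-01] 0.013882776151941955
```

```bash
python3 -m creep '[{"tx":0,"ty":0,"tz":0,"rx":0,"ry":0,"rz":0.04},{"tx":0,"ty":0,"tz":0,"rx":0,"ry":0,"rz":0.08},{"tx":0,"ty":0,"tz":0,"rx":0,"ry":0,"rz":0.12},{"tx":0,"ty":0,"tz":0,"rx":0,"ry":0,"rz":0.16},{"tx":0,"ty":0,"tz":0,"rx":0,"ry":0,"rz":0.2}]' - 30; python3 -m creep '[{"tx":0,"ty":0,"tz":0,"rx":0,"ry":0,"rz":0.04},{"tx":0,"ty":0,"tz":0,"rx":0,"ry":0,"rz":0.08},{"tx":0,"ty":0,"tz":0,"rx":0,"ry":0,"rz":0.12},{"tx":0,"ty":0,"tz":0,"rx":0,"ry":0,"rz":0.16},{"tx":0,"ty":0,"tz":0,"rx":0,"ry":0,"rz":0.2}]';  python3 - <<'E'
from h import *
s=robot.get_state();c=cam("wrist");im=robot.grab_frame("wrist")
M=R.from_rotvec(s["tool_rot"]).as_matrix();print("yang",np.degrees(np.arctan2(M[1,1],M[0,1])))
print(s["tcp_pos"],s["ft_force"],s["moment"],s["q"],s["gripper_width"])
cr=im[150:340,180:370,::-1]
cv2.imwrite("pics/g.png",cv2.resize(cr,None,fx=3,fy=3,interpolation=cv2.INTER_CUBIC))
np.savez("g.npz",K=c[0],o=c[1],A=c[2])
E
```

```text
t: 7.65
tcp_pos: [0.5622, 0.2334, 0.122]
tool_rot: [1.752, 2.607, 0.002]
ft_force: [7.3, 4.8, -13.8]
gripper_width: 0.014
t: 8.15
tcp_pos: [0.563, 0.2336, 0.1211]
tool_rot: [2.255, 2.186, 0.004]
ft_force: [15.2, 6.3, -26.3]
gripper_width: 0.0137
yang -1.7912716173677254
[0.56303271 0.23355805 0.12107326] [ 15.20999794   6.29064997 -26.30073513] [ 1.38158189 -2.81383014  0.18462172] [2.84781896e-01 5.72561245e-01 1.69558075e+00 3.27139070e-04
 8.70952747e-01 3.15833922e-01] 0.013653041732050397
```

View pics/g.png

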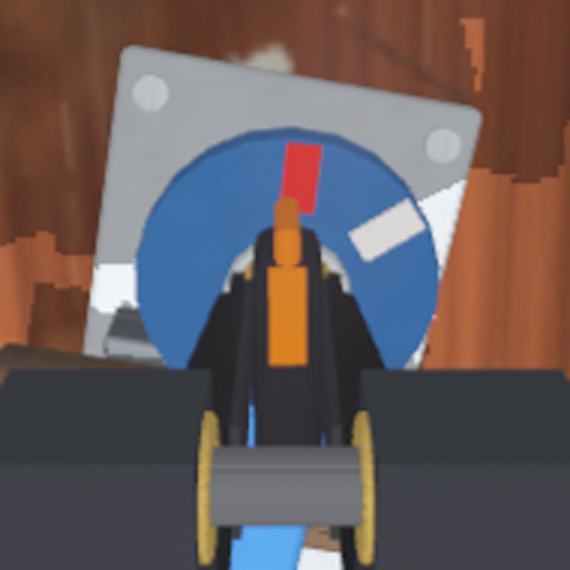

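```bash
python3 - <<'E'
from h import *
d=np.load("g.npz");c=(d["K"],d["o"],d["A"]); f=lambda x,y:(180+(x+.5)/3-.5,150+(y+.5)/3-.5)
g=lambda p,z=.099:atz(c,f(*p),z)[:2]
A=lambda v:np.degrees(np.arctan2(v[1],v[0]))
P=np.array([g(p) for p in [(136,262),(440,262),(288,128),(191,165),(390,165),(421,345)]])
B=np.c_[2*P,np.ones(len(P))];x=np.linalg.lstsq(B,(P**2).sum(1),rcond=None)[0];C=x[:2];print("disc",C,np.sqrt(x[2]+C@C))
print("res",np.linalg.norm(P-C,axis=1))
m=(g((286,144))+g((322,147))+g((280,208))+g((314,214)))/4; w=(g((409,200))+g((425,232))+g((349,236))+g((367,262)))/4
print("red",A(m-C),A(g((304,145.5))-g((297,211))),"white",A(w-C))
print("bar stripe",A(g((288,268),.14)-g((288,364),.14)))
E
```

```text
disc [0.56346659 0.2343723 ] 0.036246897638925954
res [0.03630457 0.03583708 0.03669946 0.03587705 0.03623974 0.03651542]
red 82.24357001260616 82.64277966156531 white 25.099446646566367
bar stripe 88.24987194661064
```

```bash
python3 -m creep '[{"tx":0.001,"ty":0.004,"tz":0.005,"rx":0,"ry":0,"rz":0},{"tx":0.001,"ty":0.004,"tz":0.006,"rx":0,"ry":0,"rz":0.02},{"tx":0.001,"ty":0.004,"tz":0.006,"rx":0,"ry":0,"rz":0.04},{"tx":0.001,"ty":0.004,"tz":0.006,"rx":0,"ry":0,"rz":0.055},{"tx":0.001,"ty":0.004,"tz":0.006,"rx":0,"ry":0,"rz":0.055}]';  python3 - <<'E'
from h import *
s=robot.get_state();c=cam("wrist");im=robot.grab_frame("wrist")
M=R.from_rotvec(s["tool_rot"]).as_matrix();print("yang",np.degrees(np.arctan2(M[1,1],M[0,1])))
print(s["tcp_pos"],s["ft_force"],s["moment"],s["gripper_width"])
cr=im[150:340,180:370,::-1]
cv2.imwrite("pics/i.png",cv2.resize(cr,None,fx=3,fy=3,interpolation=cv2.INTER_CUBIC))
E
```

```text
t: 8.7
tcp_pos: [0.5635, 0.2337, 0.1206]
tool_rot: [2.375, 2.056, 0.002]
ft_force: [2.6, 4.1, -3.5]
gripper_width: 0.0135
yang -8.218712763269972
[0.56353486 0.23366035 0.12057242] [ 2.5949906   4.13476386 -3.48549018] [ 0.82217709 -0.56696789  0.03355449] 0.01348615137493816
```

View pics/i.png

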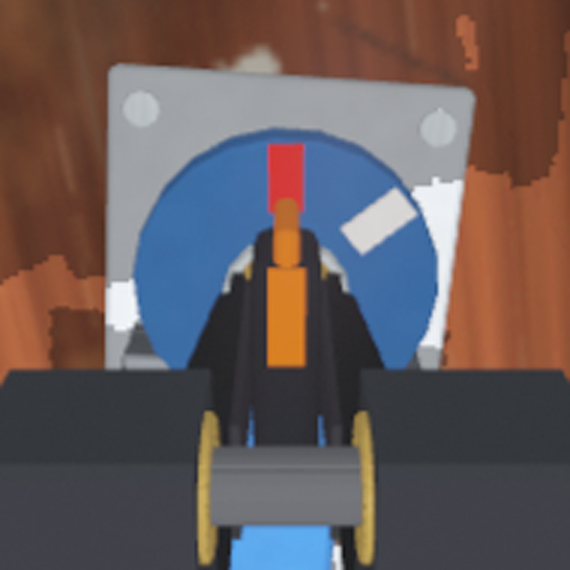

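```bash
python3 -m creep '[{"tx":0,"ty":0,"tz":0,"rx":0,"ry":0,"rz":0},{"tx":0,"ty":0,"tz":0,"rx":0,"ry":0,"rz":0},{"tx":0,"ty":0,"tz":0,"rx":0,"ry":0,"rz":0},{"tx":0,"ty":0,"tz":-0.1,"rx":0,"ry":0,"rz":0},{"tx":0,"ty":0,"tz":-0.2,"rx":0,"ry":0,"rz":0}]' 0.45; python3 -m creep '[{"tx":0,"ty":0,"tz":-0.05,"rx":0,"ry":0,"rz":0},{"tx":0,"ty":0,"tz":-0.05,"rx":0,"ry":0,"rz":0},{"tx":0,"ty":0,"tz":-0.05,"rx":0,"ry":0,"rz":0}]';  python3 - <<'E'
from h import *
s=robot.get_state();im=robot.grab_frame("wrist")
c=cam("wrist");np.savez("g.npz",K=c[0],o=c[1],A=c[2])
print(s["tcp_pos"],s["q"])
cr=im[140:290,180:370,::-1]
cv2.imwrite("pics/j.png",cv2.resize(cr,None,fx=4,fy=4,interpolation=cv2.INTER_CUBIC))
im=robot.grab_frame("top");cv2.imwrite("pics/jt.png",cv2.resize(im[170:300,210:390,::-1],None,fx=4,fy=4,interpolation=cv2.INTER_CUBIC))
E
```

```text
t: 9.25
tcp_pos: [0.5626, 0.233, 0.2008]
tool_rot: [-2.374, -2.056, 0.004]
ft_force: [0.9, 0.1, 0.8]
gripper_width: 0.0421
t: 9.55
tcp_pos: [0.5629, 0.2331, 0.2203]
tool_rot: [2.374, 2.057, -0.001]
ft_force: [-0.5, -0.3, -0.9]
gripper_width: 0.0428
[0.56288205 0.23310743 0.22029419] [ 2.84348294e-01  4.63039771e-01  1.59219768e+00 -2.47223075e-04
  1.08660754e+00  4.27558089e-01]
```

View pics/j.png

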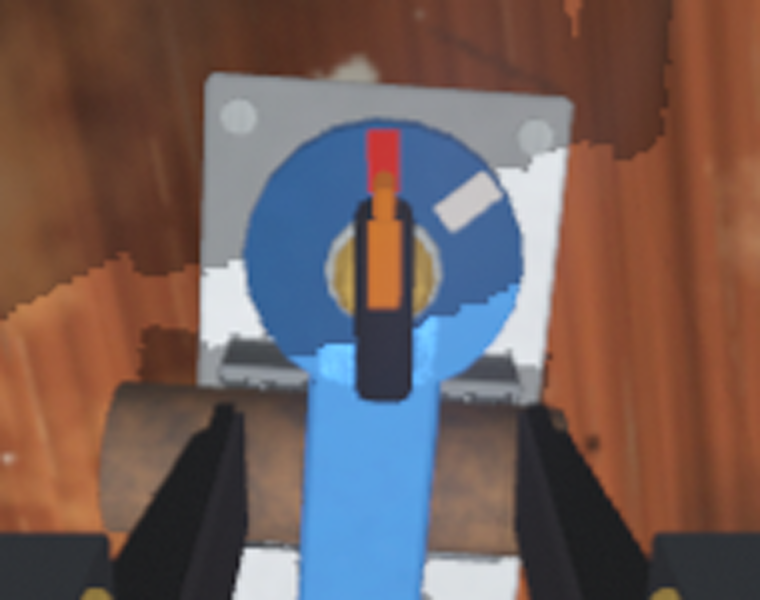

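View pics/jt.png

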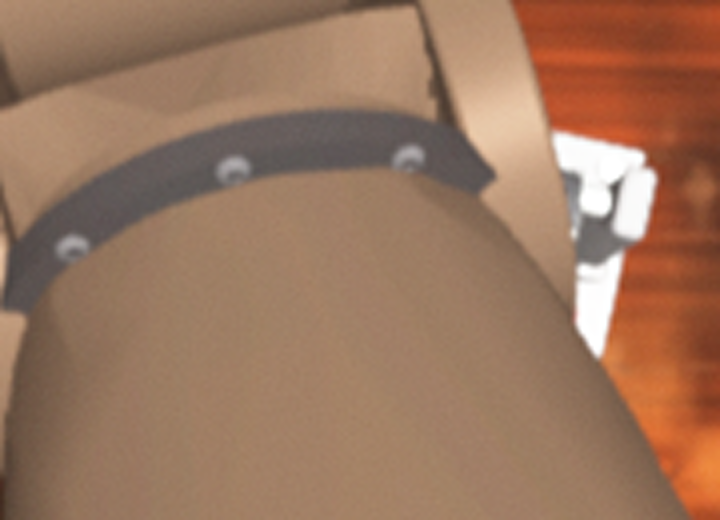

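```bash
python3 - <<'E'
from h import *
delta([.500,.098,.235],-12)
E
```

```text
shift units [-0.3566 -0.1069 -0.0388] turn units [-0.0009  0.0006  0.0316] mm [-142.6  -42.8  -15.5] deg [-0.1  0.1  3.8]
```

```bash
python3 -m creep '[{"tx":-0.1,"ty":-0.03,"tz":-0.04,"rx":0,"ry":0,"rz":0.03},{"tx":-0.2,"ty":-0.06,"tz":-0.04,"rx":0,"ry":0,"rz":0.03},{"tx":-0.3,"ty":-0.09,"tz":-0.04,"rx":0,"ry":0,"rz":0.03},{"tx":-0.357,"ty":-0.107,"tz":-0.04,"rx":0,"ry":0,"rz":0.03},{"tx":-0.357,"ty":-0.107,"tz":-0.04,"rx":0,"ry":0,"rz":0.03}]' 0; python3 - <<'E'
from h import *
s=robot.get_state();im=robot.grab_frame("wrist")
c=cam("wrist")
print(s["tcp_pos"],s["q"],s["gripper_width"])
for q in ["lever_pivot","lever_pad"]:
    print(q,[(np.round(d["position"],1).tolist(),round(d["conf"],2)) for d in robot.spot_point(q,"wrist")[:2]])
print(proj(c,[.548,.088,.114]),proj(c,[.492,.100,.181]))
cr=im[140:360,160:420,::-1]
cv2.imwrite("pics/k.png",cv2.resize(cr,None,fx=2.7,fy=2.7,interpolation=cv2.INTER_CUBIC))
im=robot.grab_frame("scene");cv2.imwrite("pics/ks.png",cv2.resize(im[110:270,200:400,::-1],None,fx=3.7,fy=3.7,interpolation=cv2.INTER_CUBIC))
E
```

```text
t: 10.15
tcp_pos: [0.4991, 0.096, 0.2358]
tool_rot: [-2.44, -1.978, 0.003]
ft_force: [0.2, 0.5, 0.2]
gripper_width: 0.0082
[0.49907742 0.09599831 0.2357948 ] [ 6.02132140e-02  3.02606106e-01  1.81091845e+00 -4.65742461e-04
  1.03028325e+00  2.68881553e-01] 0.008248828106949649
lever_pivot [([322.9, 204.4], 0.78)]
lever_pad [([266.0, 223.3], 0.6)]
[322.666548   203.88893304] [265.31673234 226.02962411]
```

View pics/k.png

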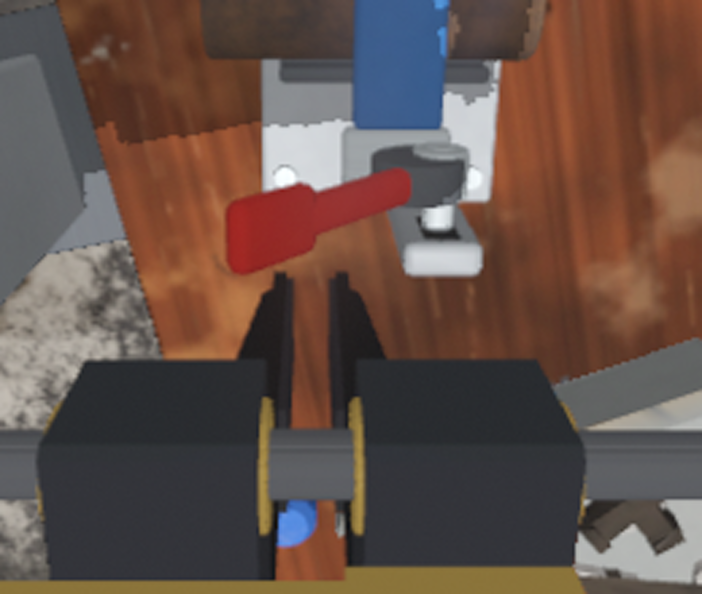

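View pics/ks.png

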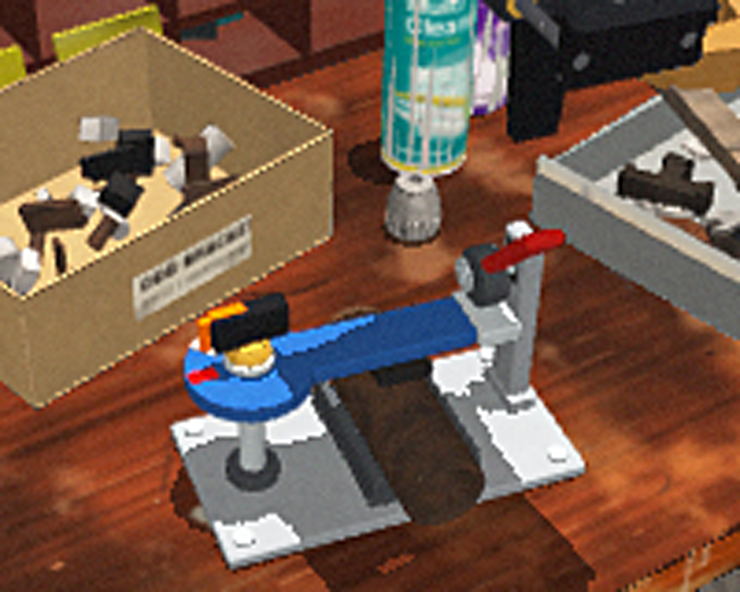

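```bash
python3 -m creep '[{"tx":0.007,"ty":0,"tz":0.09,"rx":0,"ry":0,"rz":0},{"tx":0.007,"ty":0,"tz":0.115,"rx":0,"ry":0,"rz":0},{"tx":0.007,"ty":0,"tz":0.13,"rx":0,"ry":0,"rz":0},{"tx":0.007,"ty":-0.016,"tz":0.147,"rx":0,"ry":0,"rz":0},{"tx":0.007,"ty":-0.032,"tz":0.163,"rx":0,"ry":0,"rz":0}]' 0; python3 - <<'E'
from h import *
s=robot.get_state();im=robot.grab_frame("wrist")
print(s["tcp_pos"],s["ft_force"],s["gripper_width"])
cr=im[140:360,160:420,::-1]
cv2.imwrite("pics/l.png",cv2.resize(cr,None,fx=2.7,fy=2.7,interpolation=cv2.INTER_CUBIC))
E
```

```text
t: 10.85
tcp_pos: [0.4888, 0.1037, 0.1717]
tool_rot: [2.437, 1.981, 0.003]
ft_force: [2.7, 1.6, 1.8]
gripper_width: 0.0006
[0.48880594 0.10370368 0.17165073] [2.70406226 1.6070747  1.77064446] 0.0006378555402313106
```

View pics/l.png

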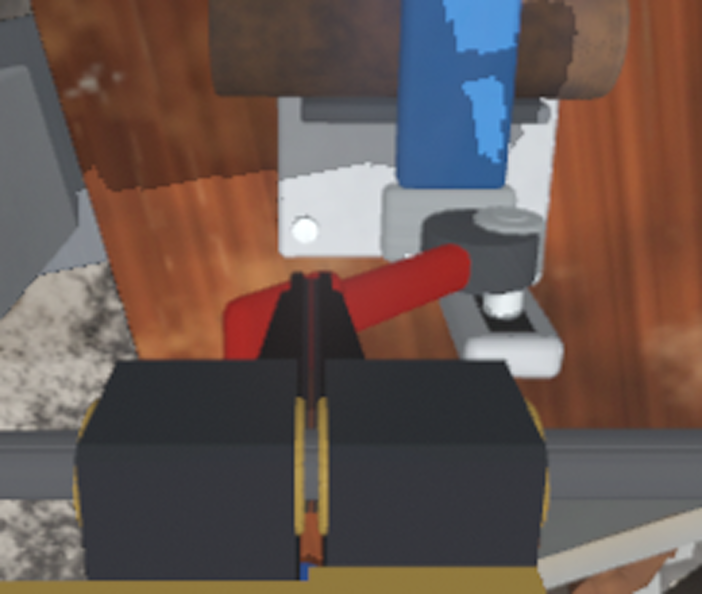

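```bash
python3 -m creep '[{"tx":-0.003,"ty":-0.013,"tz":0.02,"rx":0,"ry":0,"rz":0},{"tx":-0.006,"ty":-0.024,"tz":0.04,"rx":0,"ry":0,"rz":0},{"tx":-0.006,"ty":-0.033,"tz":0.061,"rx":0,"ry":0,"rz":0},{"tx":-0.006,"ty":-0.04,"tz":0.083,"rx":0,"ry":0,"rz":0},{"tx":-0.006,"ty":-0.044,"tz":0.105,"rx":0,"ry":0,"rz":0}]' 0; python3 - <<'E'
from h import *
s=robot.get_state();im=robot.grab_frame("wrist")
print(s["tcp_pos"],s["ft_force"],s["gripper_width"])
cr=im[140:360,160:420,::-1]
cv2.imwrite("pics/m.png",cv2.resize(cr,None,fx=2.7,fy=2.7,interpolation=cv2.INTER_CUBIC))
E
```

```text
t: 11.4
tcp_pos: [0.4699, 0.1047, 0.1286]
tool_rot: [-2.438, -1.981, 0.002]
ft_force: [-2.5, 1.3, 4.9]
gripper_width: 0.0004
[0.46992349 0.10471891 0.12859419] [-2.50099278  1.30440915  4.87760412] 0.00044015084672769023
```

View pics/m.png

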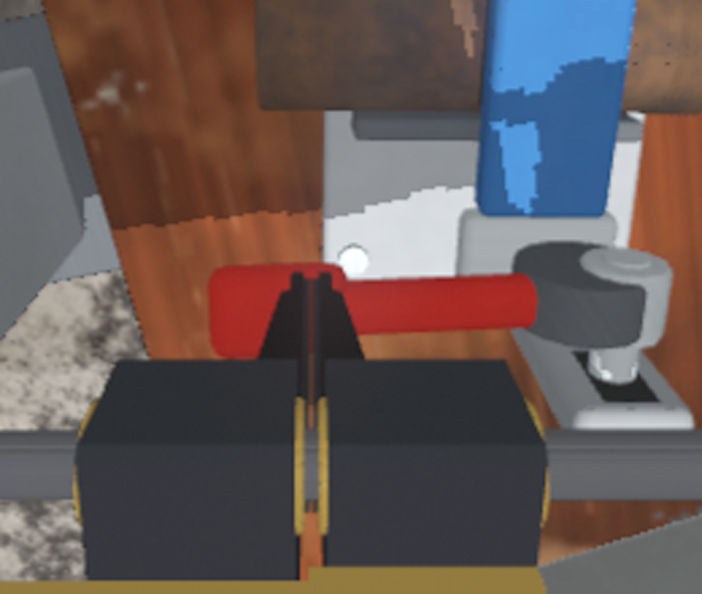

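```bash
python3 -m creep '[{"tx":0,"ty":-0.001,"tz":0.008,"rx":0,"ry":0,"rz":0},{"tx":0,"ty":-0.002,"tz":0.016,"rx":0,"ry":0,"rz":0},{"tx":0,"ty":-0.002,"tz":0.022,"rx":0,"ry":0,"rz":0},{"tx":0,"ty":-0.002,"tz":0.022,"rx":0,"ry":0,"rz":0}]' 0; python3 -m creep '[{"tx":0,"ty":0,"tz":0.004,"rx":0,"ry":0,"rz":0},{"tx":0,"ty":0,"tz":0.004,"rx":0,"ry":0,"rz":0}]'
```

```text
t: 11.85
tcp_pos: [0.4697, 0.1048, 0.1204]
tool_rot: [-2.438, -1.981, 0.001]
ft_force: [-4.0, 0.6, 6.6]
gripper_width: 0.0007
t: 12.05
tcp_pos: [0.4696, 0.1047, 0.1193]
tool_rot: [-2.438, -1.981, 0.001]
ft_force: [-6.2, -0.3, 12.7]
gripper_width: 0.0004
```

```bash
python3 -m creep '[{"tx":0,"ty":0,"tz":0.004,"rx":0,"ry":0,"rz":0},{"tx":0,"ty":0,"tz":0.004,"rx":0,"ry":0,"rz":0},{"tx":0,"ty":0,"tz":0.004,"rx":0,"ry":0,"rz":0}]';python3 -m creep '[{"tx":0,"ty":0,"tz":0.003,"rx":0,"ry":0,"rz":0},{"tx":0,"ty":0,"tz":0.003,"rx":0,"ry":0,"rz":0},{"tx":0,"ty":0,"tz":0.003,"rx":0,"ry":0,"rz":0}]'
```

```text
t: 12.35
tcp_pos: [0.4695, 0.1047, 0.1182]
tool_rot: [-2.438, -1.981, 0.001]
ft_force: [-8.4, -0.3, 19.4]
gripper_width: 0.0
t: 12.65
tcp_pos: [0.4693, 0.1047, 0.1173]
tool_rot: [-2.438, -1.981, 0.001]
ft_force: [-11.5, -0.4, 25.2]
gripper_width: 0.0008
```

```bash
python3 -m creep '[{"tx":0,"ty":0,"tz":-0.02,"rx":0,"ry":0,"rz":0},{"tx":0,"ty":0,"tz":-0.1,"rx":0,"ry":0,"rz":0},{"tx":0,"ty":0,"tz":-0.2,"rx":0,"ry":0,"rz":0},{"tx":0,"ty":0,"tz":-0.3,"rx":0,"ry":0,"rz":0},{"tx":0,"ty":0,"tz":-0.4,"rx":0,"ry":0,"rz":0}]';python3 -m creep '[{"tx":-0.12,"ty":0,"tz":0,"rx":0,"ry":0,"rz":0},{"tx":-0.24,"ty":0,"tz":0,"rx":0,"ry":0,"rz":0},{"tx":-0.36,"ty":0,"tz":0,"rx":0,"ry":0,"rz":0},{"tx":-0.48,"ty":0,"tz":0,"rx":0,"ry":0,"rz":0},{"tx":-0.6,"ty":0,"tz":0,"rx":0,"ry":0,"rz":0}]'; python3 - <<'E'
from h import *
t=cam("top");s=cam("scene")
im=robot.grab_frame("scene");cv2.imwrite("pics/ns.png",cv2.resize(im[130:270,220:380,::-1],None,fx=4.2,fy=4.2,interpolation=cv2.INTER_CUBIC))
im=robot.grab_frame("top");cv2.imwrite("pics/nt.png",cv2.resize(im[170:300,210:390,::-1],None,fx=4,fy=4,interpolation=cv2.INTER_CUBIC))
for q in ["nut_grip","lever_pivot","lever_pad","pipe_mid","foot"]:
    a=robot.spot_point(q,"top")[:1];b=robot.spot_point(q,"scene")[:1]
    if a and b: print(q,a[0]["conf"],b[0]["conf"],a[0]["position"],b[0]["position"],tri(t,a[0]["position"],s,b[0]["position"]))
print(robot.get_state()["ft_force"],robot.get_state()["t"])
E
```

```text
t: 13.15
tcp_pos: [0.4701, 0.1047, 0.2778]
tool_rot: [2.438, 1.981, 0.001]
ft_force: [1.2, 0.2, -0.1]
gripper_width: 0.0001
t: 13.65
tcp_pos: [0.4204, -0.1321, 0.2763]
tool_rot: [2.437, 1.981, 0.0]
ft_force: [1.1, 0.5, -1.1]
gripper_width: 0.0009
nut_grip 0.56 0.55 [261.7, 206.9] [265.4, 196.0] (array([0.55895312, 0.23204493, 0.1327459 ]), np.float64(0.0059925524507822535))
lever_pivot 0.82 0.62 [350.7, 216.3] [331.1, 184.3] (array([0.54733714, 0.08124603, 0.10808807]), np.float64(0.004416791732549126))
lever_pad 0.74 0.88 [333.8, 268.2] [347.3, 203.3] (array([0.45974357, 0.11054937, 0.13087357]), np.float64(0.005472914193293998))
pipe_mid 0.66 0.74 [308.9, 227.3] [304.3, 221.5] (array([0.53878397, 0.14939406, 0.03839748]), np.float64(0.003699489761259769))
[ 0.72963376  0.43535528 -0.33858227] 14.25
```

View pics/ns.png

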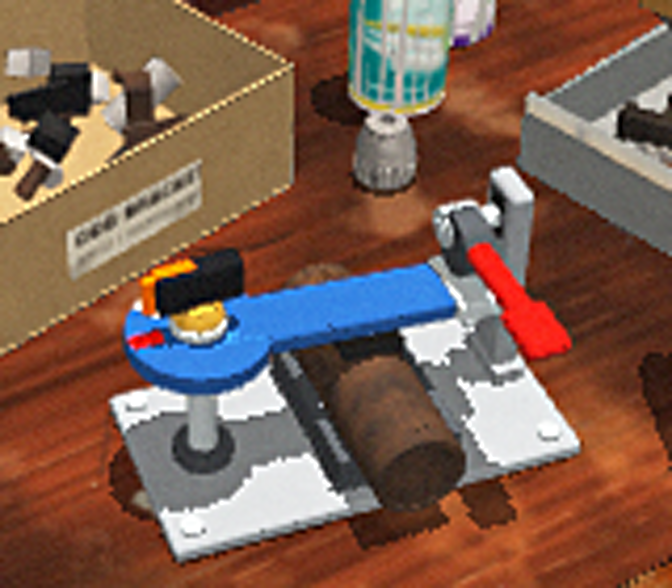

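View pics/nt.png

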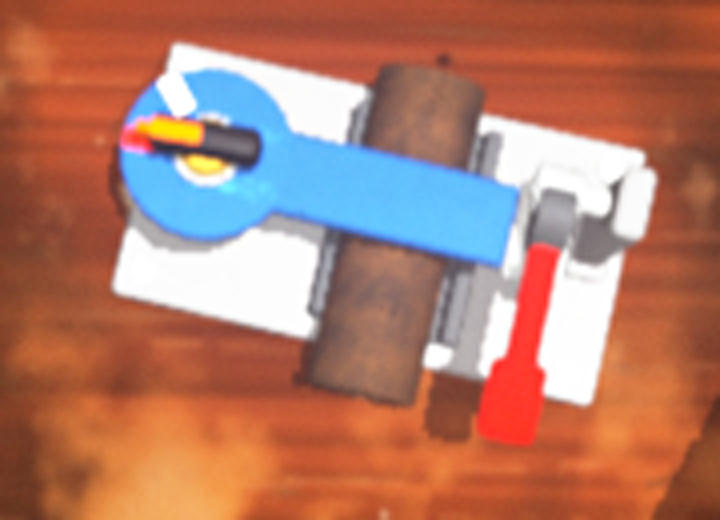

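```bash
python3 - <<'E'
from h import *
t=cam("top");s=cam("scene")
P=np.array([.544,.0865,.114]);d=np.array([-.978,.208,0])
for l in(0,.6,.7,.75,.8):
    th=.8-l; 
    for r in(88,105):
        X=P+d*(r*np.cos(th)-5*np.sin(th))/1e3+[0,0,(r*np.sin(th)+5*np.cos(th))/1e3]
        print(l,r,proj(t,X).round(1),proj(s,X).round(1))
print("image end: top",210+510/4,170+440/4,"scene",220+560/4.2,130+335/4.2)
# pipe before/after top and foot
a=cv2.imread("pics/a_c2.png");b=cv2.imread("pics/nt.png")
D=cv2.absdiff(a,b).max(2); print("pipe region diff",D[280:400,310:430].mean(),D[70:130,380:480].mean())
E
```

```text
0 88 [346.7 249.5] [344.2 173.7]
0 105 [346.1 256.6] [347.6 172. ]
0.6 88 [339.5 268.7] [348.4 199.7]
0.6 105 [337.5 279. ] [352.5 203.6]
0.7 88 [338.6 270.1] [348.4 203.6]
0.7 105 [336.5 280.5] [352.5 208.3]
0.75 88 [338.2 270.6] [348.3 205.5]
0.75 105 [336. 281.] [352.3 210.5]
0.8 88 [337.9 270.9] [348.2 207.3]
0.8 105 [335.6 281.3] [352.1 212.6]
image end: top 337.5 280.0 scene 353.3333333333333 209.76190476190476
pipe region diff 4.3434027777777775 2.7123333333333335
```

```bash
python3 - <<'E'
from h import *
s=cam("scene")
im=robot.grab_frame("scene").astype(int)
m=(im[...,0]>130)&(im[...,1]<70)&(im[...,2]<70); m[:,:325]=0;m[:,365:]=0;m[:175]=0;m[225:]=0
v,u=np.nonzero(m);print(len(u),u.min(),u.max(),v.min(),v.max())
P0=np.array([.544,.0865,.114]);d=np.array([-.978,.208,0]);n=np.array([.208,.978,0])
def mask(l,off=(0,0)):
    th=.8-l;D=d*np.cos(th)+np.array([0,0,np.sin(th)]);U=-d*0+np.array([0,0,np.cos(th)])-d*np.sin(th)
    M=np.zeros((420*4,560*4),np.uint8)
    for r0,r1,w,h0,h1 in[(24,75,7,-5,5),(71,105,12,-5,5)]:
        pts=[proj(s,P0+(D*r+n*y+U*h)/1e3)+off for r in(r0,r1) for y in(-w,w) for h in(h0,h1)]
        cv2.fillConvexPoly(M,cv2.convexHull((np.array(pts)*4+1.5).astype(np.int32)),1)
    return cv2.resize(M.astype(np.float32),(560,420),interpolation=cv2.INTER_AREA)>.5
for l in(.5,.6,.65,.7,.75,.8,.85):
    best=max(((mask(l,(a,b))&m).sum()/(mask(l,(a,b))|m).sum(),a,b) for a in np.arange(-4,5,1.) for b in np.arange(-6,7,1.))
    print(l,best)
print(robot.get_state()["t"])
E
```

```text
306 331 362 188 224
0.5 (np.float64(0.4430693069306931), np.float64(-1.0), np.float64(6.0))
0.6 (np.float64(0.5948051948051948), np.float64(-1.0), np.float64(5.0))
0.65 (np.float64(0.6422976501305483), np.float64(-1.0), np.float64(3.0))
0.7 (np.float64(0.6675324675324675), np.float64(-1.0), np.float64(1.0))
0.75 (np.float64(0.6848958333333334), np.float64(-1.0), np.float64(0.0))
0.8 (np.float64(0.6793893129770993), np.float64(0.0), np.float64(0.0))
0.85 (np.float64(0.6911392405063291), np.float64(0.0), np.float64(-1.0))
14.3
```

```bash
python3 - <<'E'
from cell import robot
print(robot.sign_off(), robot.get_state()["t"])
E
```

```text
the job is handed in; nothing more can be done
the job is handed in; nothing more can be done
```

I turned the nut about 55° clockwise until its pointer stood on the red mark. Then I pressed the lever down to its stop, backed the arm away and handed the job in at about 14 s of the 46 s allowed.

- **Nut:** In the wrist picture after letting go, the pointer tip and the middle of the red mark lined up to within about a pixel. The last top and scene pictures still show the pointer on red. My first grip caught the brass hub (21 mm) instead of the bar. I opened the fingers, raised them 9 mm and gripped the bar (14 mm). While turning, the wrist force reached about 31 N because the nut sinks as it tightens. I lowered the tool to follow it.
- **Lever:** It took 3–7 N on the way down. Near level, at z ≈ 0.119 m, it stiffened and I pressed to 25 N. The height of the closed lever and its steep resistance there agree with the stop. After I let go, the pictures fitted an angle of about 0.75–0.85. That fit is coarse, so fully closed (0.8) rests mainly on the force.
- **Pipe:** It looks unmoved between the first and last top pictures. I did not measure the grip on it directly, and the foot was not detected in the last check.
- **Disagreement:** The fixed top camera and the wrist camera differed by about 4 mm on the nut's position. I used the wrist camera's value, which the feel of the grip confirmed.

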